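Close a metal button in the bench spindle press

TASK

A two-part metal button lies in the die of the green spindle press. Push the die slide by its black knob fully home against its stop under the punch. Then take the loose wooden grip of the crank and, never letting go of it while the crank turns, wind the punch down until the button is closed and the handle comes up solid under a push of about 10 N at the grip (no harder), and wind it back up about one full turn so that the button can be taken out; leave the slide in and everything else on the bench alone.

Things in the scene. Friction and masses are not known exactly. Their poses are not given: they have to be found in the camera images.
- press: Green two-pillar bench press, fixed to the table. Origin at the centre of its underside on the spindle's axis; z up; its die slide runs along its y axis. Base 200 x 190 x 22 mm (x, y, z); a pillar 26 mm thick at x = +78 and -78 mm; bridge across them 204 x 56 mm, from 108 to 136 mm high, nuts on it to 148 mm.
- die_slide (a joint): Travel of the aluminium die slide (m): 0 = drawn out 60 mm towards the press's -y, 0.060 = fully home against its stop, with the die under the punch. Moves along the press's +y as it grows; sliding friction about 3 N.
- slide_knob (a point): Middle of the black knob (upright cylinder 26 mm across, 26 mm tall, on a 14 mm thick neck) at the outer end of the die slide; its middle is 71 mm above the table, the slide's top (74 mm wide) 38 mm.
- crank (a joint): Turn of the crank about the vertical spindle (rad). Grows clockwise seen from above, which lowers spindle, crank and punch together, 20 mm per turn; least value -0.5 (top stop). At 0 the handle points 120 deg counter-clockwise from the press's x axis. Running free it takes about 0.5 N at the grip going down, 1.5 N going up, and stays where it is left; pressed hard it springs back if let go.
- crank_axis (a point): Point on the spindle's axis at the height of the middle of the grip sleeve; goes up and down with the crank. The crank arm (20 mm wide, its top 36 mm below this height) carries the sleeve 75 mm from the axis and a 42 mm ball at its other end; the hub's nut (16 mm across) ends 24 mm below this height.
- sleeve: Dark wooden grip of the crank, an upright cylinder 26 mm across and 64 mm tall that spins freely on the crank's pin. Origin at its middle, 75 mm from the spindle's axis, 228 mm above the table with the crank at 0; it goes down with the crank. A 16 mm wide end nut stands on it, up to 38 mm above its middle. Its yaw means nothing.
- punch: Steel punch at the spindle's foot, face 20 mm across; origin at the centre of its lower face, 84 mm above the table with the crank at 0. Each newton at the grip gives about 24 N at the punch, less or more 1 N at the grip for dry friction: 10 N at the grip is about 225 to 270 N.
- die: Steel die cup, 36 mm across, on the slide; origin at the centre of its top face. It may be packed up to a height of 52 to 60 mm above the table, differently each time.
- button: Brass upper half of the button, 25 mm across, in the die. Origin at the centre of its top, 6 mm above the die's top while open, 3 mm when closed. Closing takes about 45 N of punch force over 3 mm (about 2.5 N at the grip); then it is solid, the force climbing 500 N or more per mm of punch travel. Above 320 N (about 13 N at the grip) it is crushed. It stays closed.
- shears: Tailor's shears lying flat, about 240 mm long, black ring handles, steel blades; origin at the pivot, on the table. Bystander.
- cone_green: Dark green thread cone, 60 mm across, 104 mm tall, upright; origin at the centre of its underside. Bystander.
- cone_white: Cream thread cone, 60 mm across, 104 mm tall, upright; origin at the centre of its underside. Bystander.
- tape_case: Round yellow tape-measure case, 54 mm across, 18 mm high, lying flat; origin at the centre of its underside. Bystander.
- mug: Red mug, 80 mm across, 92 mm tall; origin at the centre of its underside. Bystander.
- clapper: Wooden tailor's clapper block, 240 x 58 x 36 mm, long along its x; origin at the centre of its underside. Bystander.
- button_dish: Shallow white dish of loose button parts, 100 mm across, 22 mm high; origin at the centre of its underside. Bystander.
- die_block: Dark wooden block with three spare steel dies, 150 x 52 x 36 mm; origin at the centre of its underside. Bystander.

How it is judged (in metres and radians):
On the way, in this order (a step that is already met when the one before it is completed fails the run):
1. the die slide is pushed fully home (within 2.5 mm of its stop) (value of joint die_slide above 0.0575 m), for 0.2 s.
2. with the slide home, the button is pressed shut with at least 130 N at the punch (about 5 N at the grip) (value of joint die_slide above 0.0575 m and contact force between punch and button above 130 N), for 0.2 s.
At the end, for the whole second after the job is handed in: The slide is home within 2.5 mm, the button closed (its top at most 3.7 mm above the die's top), the punch at least 12 mm clear above the button, and the crank released and at rest (value of joint die_slide above 0.0575 m and z of button in the frame of die below 0.0037 m and z of punch in the frame of button above 0.012 m and velocity of joint crank between -0.05 and 0.05 rad/s); the robot touches nothing.
It fails at once if the punch presses the button with more than 320 N (about 13 N at the grip) (contact force between punch and button above 320 N).
It fails at once if the crank turns (faster than 0.5 rad/s) while its sleeve is not held between the fingers ((velocity of joint crank above 0.5 rad/s or velocity of joint crank below -0.5 rad/s) and contact force between the fingers and sleeve below 0.2 N).
It fails at once if the punch is wound down to the button's height before the slide is home (value of joint die_slide below 0.0575 m and z of punch in the frame of button below 0 m).
It fails at once if a bystander is moved by more than 30 mm (distance of any of shears, cone_green, cone_white, tape_case, mug, clapper, button_dish, die_block from where it was at the start of the episode above 0.03 m).
It also fails if it takes over 72 s, if anything falls off the work surface, if the arm or the gripper's body presses on something with over 40 N, if the wrist force passes 120 N, or if a joint passes its speed limit or range.

ROBOT

A 6-joint arm with a two-finger parallel gripper is mounted at the origin on the work surface. World frame = base frame: x ahead of the robot, y to its left, z up, the work surface at z = 0. Lengths are in mm, angles in rad, forces in N, time in s.
With the tool pointing down it reaches from about 275 to 825 mm from the base axis. Payload 4.9 kg.
Tool frame: the origin (TCP) lies at the very end of the fingers, on their centre line; the grasp point (between the pads) lies 19 mm behind it; z points along the fingers, y is the direction in which the jaws open and shut (so a half turn about z gives the same grasp; the last joint's range is limited). The gripper opens to 85 mm and grips with 20 to 120 N. Pads are 22 mm wide; open, the fingers measure 114 mm over their backs; the gripper's body (76 mm by 85 mm) begins 54 mm behind the grasp point. The pads swing forward as they close: fully open they stand 13 mm farther back than shut.
Start: joints at [-1.301, 0.326, -0.193, 1.052, 0, 1.437], TCP at [216.117, -505.779, 231.281] pointing down, gripper open.
Joint ranges: [-2.65, 2.65], [-0.97, 1.79], [-1.3, 1.35], [-1.93, 2.1], [-1.47, 1.37], [-3.14, 3.14]. Speed limits (rad/s): [2.57, 2.57, 3.14, 3.14, 3.14, 3.14].

INTERFACE

Orientations are given as a unit quaternion [x, y, z, w].
In Python, from workcell import ctrl gives the robot as it stands. The module is installed in compiled form; this text tells all that it offers.
- The arm moves only by the tool carry_out, never from a script. Its argument "steps" is a list of rows, each a list of 5 numbers: the opening, from 0 (shut) to 1 (fully open), then the shift along the tool's x, y, z in m, then the turn about the tool's z in degrees. In form: [[gripper, dx, dy, dz, spin], ...]. A call has exactly 5 rows; each row is the pose to reach, as a shift and turn from the pose commanded when the call began, along the tool's axes at that moment; what a row does not reach only later rows make up. A row lasts 1/12 s, in which the tool goes at most 41.7 mm and 7.16 degrees, less where a joint would pass 70% of its speed; a pose out of reach is approached as far as the arm can. A call with a gripper value outside its range is refused whole. The fingers move at their own pace and stop on an object; the grip force is fixed at half the most. Time passes only in rows, so rows that repeat a pose let the fingers close, or fill a call up. It gives the time, the measured TCP pose, the force and the opening at its end, in the units of the state.
- ctrl.read_state(): the state, without advancing time (a new reading comes with each control period).
- ctrl.camera(name): name is "scene" or "top" or "wrist"; returns the picture (480x640x3 uint8, red, green, blue); there is no depth.
- ctrl.camera_params(name): a dict with "fx", "fy", "cx", "cy" (pixels), "cam_to_world" (4x4, takes a point from camera to world coordinates). Camera axes: x right, y down, z forward; pixel columns grow to the right and rows downward; lengths in mm; the calibration is good to about 2 mm. A picture is of the moment at which its call begins: read the wrist's pose just before it. camera_params takes no time and is no camera call; for the wrist camera it gives the pose at the moment of the call.
- ctrl.job_done(): hands the job in, once; it reports no verdict.
The state is a dict: "time": time; "joints": joint angles; "dq": joint speeds; "joint_efforts": joint torques, N m; "tool_pos": TCP position; "tool_rot": TCP orientation; "wrist_force": force on the tool from outside, world axes, zero at the start; "torque": the same for the moment, N m; "finger_gap": finger opening in mm.
Only numpy, scipy, OpenCV 4.12 (cv2) and the standard library are available. Lean on these libraries where they do the work, as an engineer would, in place of code of your own. Each camera call takes 0.05 s, during which the arm holds its last target. There are 200 camera calls.

## Working session

There is one attempt and no reset: what is moved stays moved. The work goes in short steps, Python scripts to look and compute and a tool call to move; the robot and the scene stay as the last step left them, time stands still between calls to the robot, and variables do not carry over. Pictures are saved under pics/ and viewed, about 8 in all and at most 12, crops included, and the job is handed in when it is done.

Besides the shell and the picture viewer there is one more tool, called after "Call:" in YAML: its name, and indented under it one key for each argument. carry_out: Moves the arm, as the interface text tells. Its arguments: {"type":"object","properties":{"steps":{"type":"array"}},"required":["steps"]}

```bash
mkdir -p pics
python3 - <<'E'
from workcell import ctrl
import cv2,json
s=ctrl.read_state();print(s)
for n in("scene","top"):
    cv2.imwrite(f"pics/{n}0.png",ctrl.camera(n)[:,:,::-1]);p=ctrl.camera_params(n);print(n,p)
E
```

```text
{'time': 0.0, 'joints': array([-1.30119166e+00,  3.26944473e-01, -1.93600110e-01,  1.05199335e+00,
        6.15434495e-06,  1.43663538e+00]), 'dq': array([ 0.00038964,  0.00031533,  0.00028093, -0.00137956, -0.00265718,
       -0.0016277 ]), 'joint_efforts': array([-1.41909670e-03, -4.43397009e+01,  2.62441510e+01,  1.54744042e-02,
       -4.37663891e-05,  8.44714720e-06]), 'tool_pos': array([ 215.96024619, -505.18822066,  230.49535369]), 'tool_rot': array([ 9.79690414e-01,  2.00514176e-01, -5.58572415e-05, -8.69015540e-04]), 'wrist_force': array([ 0.45718542, -0.55375395,  0.37235614]), 'torque': array([-0.0424939 , -0.01104163,  0.01086995]), 'finger_gap': 85.4236973834708}
scene {'fx': 493.49615623601176, 'fy': 493.49615623601176, 'cx': 329.5523766551055, 'cy': 247.6156388835294, 'cam_to_world': array([[ 6.53848434e-01,  6.39188852e-01, -4.04870148e-01,
         1.19562024e+03],
       [ 7.56524788e-01, -5.61023003e-01,  3.36040825e-01,
        -5.06857952e+02],
       [-1.23479175e-02, -5.26014070e-01, -8.50386222e-01,
         1.36194694e+03],
       [ 0.00000000e+00,  0.00000000e+00,  0.00000000e+00,
         1.00000000e+00]])}
top {'fx': 530.4429842396138, 'fy': 530.4429842396138, 'cx': 324.61476064176844, 'cy': 243.36717886158607, 'cam_to_world': array([[ 7.51465695e-03, -9.81812982e-01,  1.89701864e-01,
         3.03388359e+02],
       [-9.99961482e-01, -6.51779309e-03,  5.87824280e-03,
        -5.39974352e+01],
       [-4.53489760e-03, -1.89738730e-01, -9.81824144e-01,
         1.67439164e+03],
       [ 0.00000000e+00,  0.00000000e+00,  0.00000000e+00,
         1.00000000e+00]])}
```

View pics/scene0.png

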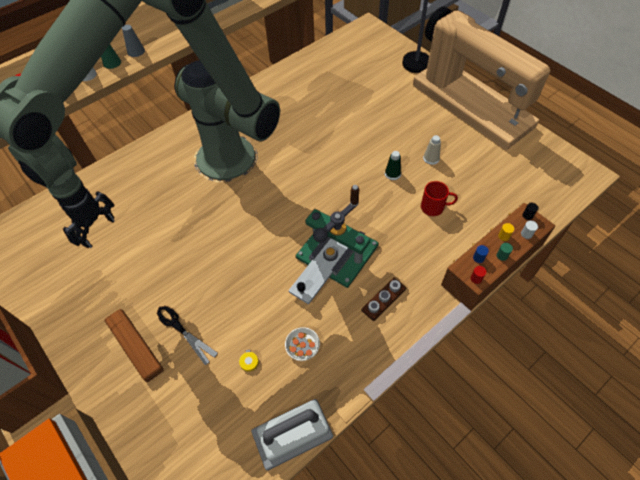

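View pics/top0.png

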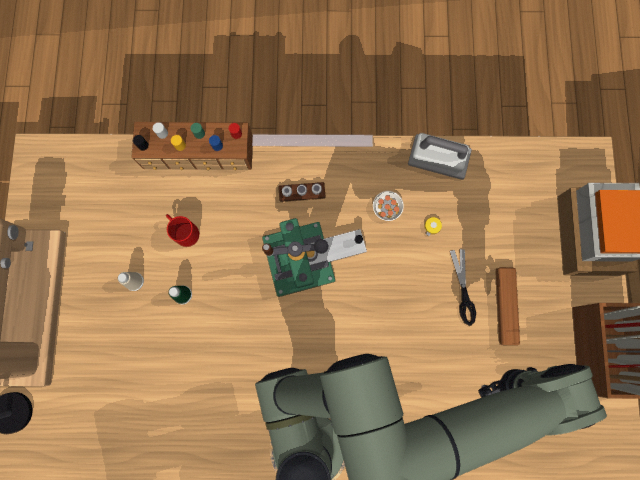

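The scene picture shows the press around (337,245), the knob at (300,287) and the sleeve at (355,195). In the top picture the press is at (300,257), the knob at (360,239) and the grip at (267,250). I'll enlarge both.

Run:
```python
import cv2,numpy as np
a=cv2.imread("pics/scene0.png")[170:310,280:390];b=cv2.imread("pics/top0.png")[205:305,250:380]
a=cv2.resize(a,None,fx=3.5,fy=3.5,interpolation=cv2.INTER_CUBIC);b=cv2.resize(b,None,fx=3,fy=3,interpolation=cv2.INTER_CUBIC)
c=np.zeros((max(a.shape[0],b.shape[0]),a.shape[1]+b.shape[1]+10,3),np.uint8)
c[:a.shape[0],:a.shape[1]]=a;c[:b.shape[0],a.shape[1]+10:]=b;cv2.imwrite("pics/crop.png",c);print(a.shape,b.shape,c.shape)
```

```text
(490, 385, 3) (300, 390, 3) (490, 785, 3)
```

View pics/crop.png

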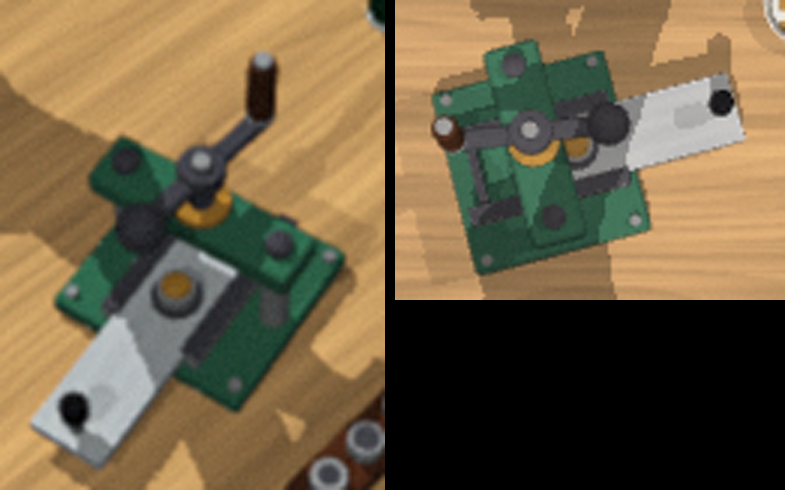

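The left crop is the scene view (x3.5, offset 280,170). It shows the sleeve nut at (264,60), hub nut at (201,160) and knob at (74,405). The right crop is the top view (x3, offset 250,205 after subtracting 395). It shows the sleeve nut at (446,127), hub nut at (530,129), knob at (722,101) and bridge nuts at (515,65) and (553,217).

```bash
cat > h.py <<'E'
import numpy as np
from workcell import ctrl
def ray(n,uv,P=None):
    p=P or ctrl.camera_params(n);M=np.array(p["cam_to_world"])
    d=M[:3,:3]@[(uv[0]-p["cx"])/p["fx"],(uv[1]-p["cy"])/p["fy"],1];return M[:3,3],d/np.linalg.norm(d)
def atz(n,uv,z,P=None):
    o,d=ray(n,uv,P);return o+d*(z-o[2])/d[2]
def tri(*a):
    A=np.zeros((3,3));b=np.zeros(3);R=[ray(n,uv) for n,uv in a]
    for o,d in R:
        Q=np.eye(3)-np.outer(d,d);A+=Q;b+=Q@o
    x=np.linalg.solve(A,b);return x,[round(float(np.linalg.norm(np.cross(x-o,d))),1) for o,d in R]
E
python3 - <<'E'
from h import *
np.set_printoptions(precision=1,suppress=True)
S=lambda x,y:("scene",(280+x/3.5,170+y/3.5));T=lambda x,y:("top",(250+(x-395)/3,205+y/3))
print("sleeve nut",tri(S(264,60),T(446,127)))
print("hub",tri(S(201,160),T(530,129)));print("knob",tri(S(74,402),T(722,101)))
for nm,s,t in(("n1",S(125,160),T(515,65)),("n2",S(279,242),T(553,217))):print(nm,tri(s,t),atz(*t,148),atz(*s,148))
C=np.array([atz(*T(*c),22) for c in((432,95),(605,52),(650,230),(480,273))]);print(C,C.mean(0))
E
```

```text
sleeve nut (array([566. , 112.9, 260.6]), [2.7, 2.7])
hub (array([575. ,  39.3, 199.6]), [1.0, 1.0])
knob (array([ 627.3, -148.2,   81.6]), [1.6, 1.6])
n1 (array([596.3,   4. , 282.6]), [48.0, 48.0]) [647.8  57.6 148. ] [504.6  15.4 148. ]
n2 (array([553.8,  74.9,  -1.8]), [61.8, 61.8]) [497.7  17.9 148. ] [653.8  58.1 148. ]
[[643.1 154.3  22. ]
 [691.1 -28.8  22. ]
 [500.8 -77.5  22. ]
 [454.8  98.8  22. ]] [572.4  36.7  22. ]
```

Call:
carry_out:
  steps:
    - [0, 0.041, -0.01, 0, 4]
    - [0, 0.082, -0.02, 0, 7.7]
    - [0, 0.123, -0.03, 0, 7.7]
    - [0, 0.164, -0.039, 0, 7.7]
    - [0, 0.205, -0.049, 0, 7.7]

```text
time: 0.52
tool_pos: [384.5, -380.2, 231.0]
tool_rot: [0.991, 0.134, -0.0, -0.0]
wrist_force: [0.5, -0.9, 0.3]
finger_gap: 25.8
```

Call:
carry_out:
  steps:
    - [0, 0.03, -0.011, 0, 0]
    - [0, 0.06, -0.023, 0, 0]
    - [0, 0.09, -0.034, 0, 0]
    - [0, 0.12, -0.046, 0, 0]
    - [0, 0.147, -0.057, 0, 0]

```text
time: 0.93
tool_pos: [511.2, -285.9, 230.9]
tool_rot: [0.991, 0.135, -0.0, -0.0]
wrist_force: [0.3, -0.8, -0.3]
finger_gap: -0.4
```

Call:
carry_out:
  steps:
    - [0, 0.03, -0.011, 0, 0]
    - [0, 0.06, -0.023, 0, 0]
    - [0, 0.09, -0.034, 0.03, 0]
    - [0, 0.12, -0.046, 0.06, 0]
    - [0, 0.147, -0.057, 0.09, 0]

```text
time: 1.35
tool_pos: [635.4, -194.5, 143.9]
tool_rot: [0.991, 0.134, 0.001, 0.0]
wrist_force: [-0.9, -0.0, -0.6]
finger_gap: -0.4
```

```bash
cat >> h.py <<'E'
O=np.array([576,38,0.]);TH=np.radians(15.4)
R=np.array([[np.cos(TH),np.sin(TH),0],[-np.sin(TH),np.cos(TH),0],[0,0,1]])
def st(s=None):
    from scipy.spatial.transform import Rotation as Q
    s=s or ctrl.read_state();np.set_printoptions(precision=1,suppress=True)
    print("t",round(float(s["time"]),2),"press",R@(s["tool_pos"]-O),"F",R@s["wrist_force"],"gap",round(float(s["finger_gap"]),1),"xaxis",np.degrees(np.arctan2(*Q.from_quat(s["tool_rot"]).as_matrix()[1::-1,0])).round(2))
E
python3 - <<'E'
from h import *;import cv2
st();P=ctrl.camera_params("wrist")
i=ctrl.camera("wrist");t=ctrl.camera("scene");cv2.imwrite("pics/w1.png",i[:,:,::-1])
print(P)
E
```

```text
t 1.35 press [  -4.4 -239.9  143.9] F [-0.8  0.2 -0.6] gap -0.4 xaxis 15.45
{'fx': 395.15528559240187, 'fy': 395.15528559240187, 'cx': 316.19650000590383, 'cy': 244.87364775421733, 'cam_to_world': array([[   0.3,   -0.9,   -0.3,  712. ],
       [  -1. ,   -0.3,   -0.1, -172.7],
       [   0. ,    0.3,   -1. ,  287.1],
       [   0. ,    0. ,    0. ,    1. ]])}
```

View pics/w1.png

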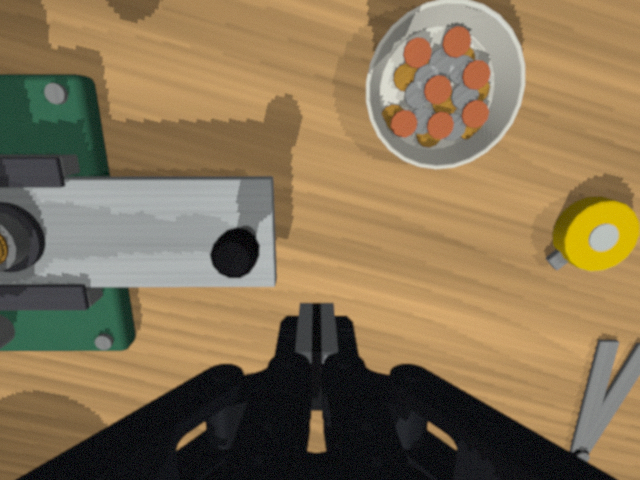

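The wrist view shows the knob top at (236,252), the closed fingertips at (317,310), and the dish clear at (445,85).

Run:
```python
from h import *
st()
for uv in((236,252),(275,178),(275,286)):
  for z in(84,38):print(uv,z,R@(atz("wrist",uv,z)-O))
```

```text
t 1.45 press [  -5.9 -235.7  137.7] F [-0.3  0.7 -0.3] gap -0.1 xaxis 15.72
(236, 252) 84 [   4.5 -192.7   84. ]
(236, 252) 38 [ -11.9 -182.6   38. ]
(275, 178) 84 [  43.6 -214.4   84. ]
(275, 178) 38 [  36.4 -209.3   38. ]
(275, 286) 84 [ -14.9 -212.7   84. ]
(275, 286) 38 [ -35.9 -207.3   38. ]
```

Call:
carry_out:
  steps:
    - [0, 0.002, 0, 0.03, 0]
    - [0, 0.003, 0, 0.06, 0]
    - [0, 0.003, 0, 0.083, 0]
    - [0, 0.003, 0, 0.083, 0]
    - [0, 0.003, 0, 0.083, 0]

```text
time: 1.87
tool_pos: [635.3, -194.8, 61.0]
tool_rot: [0.991, 0.134, -0.001, -0.001]
wrist_force: [0.1, 0.6, -0.4]
finger_gap: 0.1
```

```bash
python3 -c "
from h import *
st()"
```

```text
t 1.87 press [  -4.7 -240.1   61. ] F [ 0.2  0.5 -0.4] gap 0.1 xaxis 15.4
```

Call:
carry_out:
  steps:
    - [0, 0.005, -0.006, 0.004, 0]
    - [0, 0.005, -0.012, 0.004, 0]
    - [0, 0.005, -0.017, 0.004, 0]
    - [0, 0.005, -0.022, 0.004, 0]
    - [0, 0.005, -0.027, 0.004, 0]

```text
time: 2.28
tool_pos: [635.4, -168.0, 59.2]
tool_rot: [0.991, 0.134, 0.001, 0.002]
wrist_force: [0.4, -4.0, 1.4]
finger_gap: -0.3
```

Call:
carry_out:
  steps:
    - [0, 0, -0.005, 0, 0]
    - [0, 0, -0.01, 0, 0]
    - [0, 0, -0.015, 0, 0]
    - [0, 0, -0.02, 0, 0]
    - [0, 0, -0.025, 0, 0]

```text
time: 2.7
tool_pos: [628.0, -143.0, 58.0]
tool_rot: [0.991, 0.134, 0.0, 0.0]
wrist_force: [1.8, -2.9, 1.5]
finger_gap: -0.1
```

```bash
python3 -c "
from h import *
st()"
```

```text
t 2.7 press [   2.1 -188.3   58. ] F [ 0.9 -3.3  1.5] gap -0.1 xaxis 15.43
```

Call:
carry_out:
  steps:
    - [0, 0, -0.005, 0, 0]
    - [0, 0, -0.01, 0, 0]
    - [0, 0, -0.015, 0, 0]
    - [0, 0, -0.019, 0, 0]
    - [0, 0, -0.022, 0, 0]

```text
time: 3.12
tool_pos: [625.5, -134.8, 58.4]
tool_rot: [0.991, 0.131, 0.001, 0.014]
wrist_force: [12.1, -42.6, -14.6]
finger_gap: -0.0
```

Call:
carry_out:
  steps:
    - [0, 0, -0.001, 0, 0]
    - [0, 0, -0.002, 0, 0]
    - [0, 0, -0.003, 0, 0]
    - [0, 0, -0.004, 0, 0]
    - [0, 0, -0.005, 0, 0]

```text
time: 3.53
tool_pos: [625.5, -134.8, 58.5]
tool_rot: [0.991, 0.129, 0.001, 0.017]
wrist_force: [13.8, -49.0, -18.3]
finger_gap: 0.0
```

Call:
carry_out:
  steps:
    - [0, 0, 0.005, 0, 0]
    - [0, 0, 0.01, 0, 0]
    - [0, 0, 0.015, 0, 0]
    - [0, 0, 0.015, 0, 0]
    - [0, 0, 0.015, 0, 0]

```text
time: 3.95
tool_pos: [625.5, -135.1, 57.8]
tool_rot: [0.991, 0.133, 0.0, 0.003]
wrist_force: [4.0, -10.9, -0.8]
finger_gap: 0.2
```

Run:
```python
from h import *;import cv2
st();a=ctrl.camera("wrist")[:,:,::-1];b=ctrl.camera("scene")[170:310,280:390,::-1]
b=cv2.resize(b,(314,400),interpolation=cv2.INTER_CUBIC)
c=np.hstack([cv2.resize(a,(486,400))[:,:],b]);cv2.imwrite("pics/w2.png",c)
```

```text
t 3.95 press [   1.8 -180.    57.8] F [  1.  -11.6  -0.8] gap 0.2 xaxis 15.3
```

View pics/w2.png

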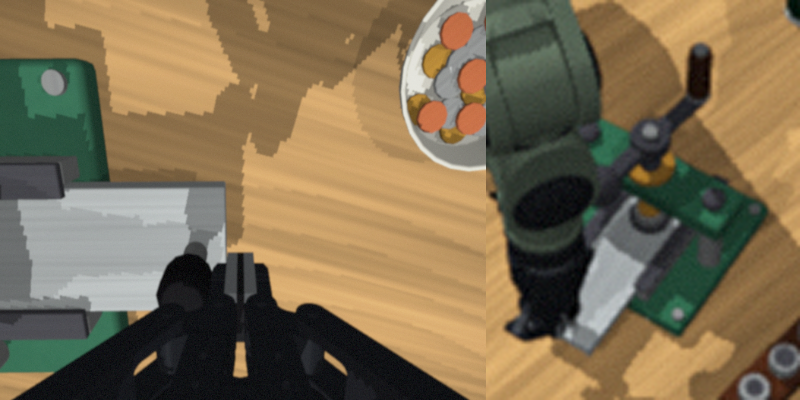

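Run:
```python
from h import *
st();k=640/486
for uv,z in(((224,183),38),((224,235),38),((186,262),84)):print(uv,R@(atz("wrist",(uv[0]*k,uv[1]*1.2),z)-O))
```

```text
t 4.05 press [   1.8 -180.    57.8] F [  0.6 -11.9  -0.8] gap 0.2 xaxis 15.31
(224, 183) [  39.4 -171.    38. ]
(224, 235) [  10.6 -170.4   38. ]
(186, 262) [  19.1 -156.1   84. ]
```

Run:
```python
from h import *;import cv2
s=ctrl.read_state();st(s);print("torque press",R@s["torque"],"joints",s["joints"],"eff",s["joint_efforts"])
T=lambda x,y:("top",(250+(x-395)/3,205+y/3))
print("ball",R@(atz(*T(609,123),185)-O),"sleeve0",R@(np.array([566,112.9,0])-O))
a=ctrl.camera("top")[195:315,240:400,::-1];b=ctrl.camera("scene")[170:310,270:380,::-1]
cv2.imwrite("pics/c3.png",np.hstack([cv2.resize(a,(480,360),interpolation=3),cv2.resize(b,(283,360),interpolation=3)]))
```

```text
t 4.05 press [   1.8 -180.    57.8] F [  0.6 -11.9  -0.8] gap 0.2 xaxis 15.31
torque press [-2.4 -0.1  0. ] joints [-0.3  0.6 -0.2  0.8 -0.   2.5] eff [  6.7 -55.3  18.3   3.    2.8   0. ]
ball [-12.4 -73.1 185. ] sleeve0 [10.2 74.9  0. ]
```

View pics/c3.png

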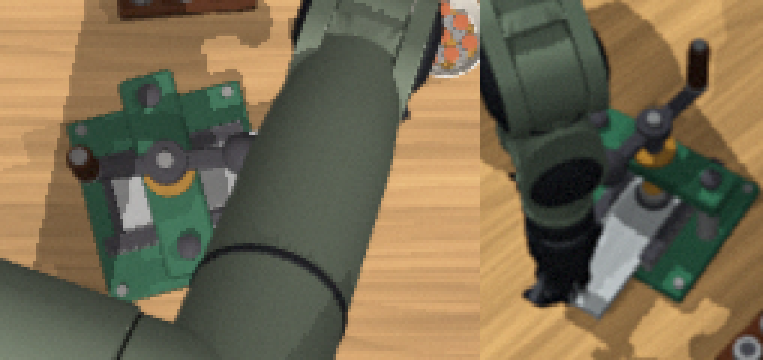

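Run:
```python
from h import *
for z in(58,66):
  print(z,"die before",R@(atz("scene",(280+177/3.5,170+290/3.5),z)-O),"now",R@(atz("scene",(270+(653-480)/2.571,170+190/2.571),z)-O))
```

```text
58 die before [  4.19669021 -42.29559306  58.        ] now [ 3.59631491 -3.60922125 58.        ]
66 die before [  6.94824987 -46.26841361  66.        ] now [ 6.35155801 -7.81939116 66.        ]
```

Die was at press y≈-42 at the start and is about 0 now, so the slide began partly in and is home against its stop. I'll back off and go above the grip.

Call:
carry_out:
  steps:
    - [0, 0, 0.02, 0, 0]
    - [0, 0, 0.03, 0, 0]
    - [0, 0, 0.03, -0.04, 0]
    - [0, 0, 0.03, -0.08, 0]
    - [0, 0, 0.03, -0.12, 0]

```text
time: 4.57
tool_pos: [630.6, -159.4, 177.0]
tool_rot: [0.991, 0.134, -0.002, -0.002]
wrist_force: [1.4, 0.3, 0.5]
finger_gap: -0.0
```

Call:
carry_out:
  steps:
    - [1, 0, 0, -0.04, 0]
    - [1, 0, 0, -0.08, 0]
    - [1, 0, 0, -0.12, 0]
    - [1, 0, -0.03, -0.14, 0]
    - [1, 0, -0.06, -0.15, 0]

```text
time: 4.98
tool_pos: [617.0, -102.8, 330.8]
tool_rot: [0.991, 0.133, 0.002, -0.0]
wrist_force: [0.5, 0.7, -1.5]
finger_gap: 60.4
```

Call:
carry_out:
  steps:
    - [1, 0, -0.03, 0, 0]
    - [1, 0, -0.06, 0, 0]
    - [1, 0, -0.09, 0, 0]
    - [1, 0, -0.1, 0, 0]
    - [1, 0, -0.1, 0, 0]

```text
time: 5.4
tool_pos: [588.4, -3.4, 327.2]
tool_rot: [0.991, 0.136, -0.001, -0.001]
wrist_force: [-0.4, -0.3, -0.2]
finger_gap: 85.3
```

Run:
```python
from h import *;import cv2
st();P=ctrl.camera_params("wrist");a=ctrl.camera("wrist")[:,:,::-1];t=ctrl.camera("scene")[160:310,270:390,::-1]
print(P["cam_to_world"].tolist())
cv2.imwrite("pics/w4.png",np.hstack([cv2.resize(a,(480,360)),cv2.resize(t,(288,360),interpolation=3)]))
```

```text
t 5.4 press [  1.  -43.2 327.2] F [-0.4 -0.2 -0.2] gap 85.3 xaxis 15.66
[[0.26949339157012975, -0.9142984848171798, -0.30237657409435326, 665.4020529091538], [-0.9630014888980115, -0.2562554371199887, -0.08343430545438957, 18.26939153479012], [-0.0012017821106710326, 0.3136740850109438, -0.9495299490338919, 470.20533305848306], [0.0, 0.0, 0.0, 1.0]]
```

View pics/w4.png

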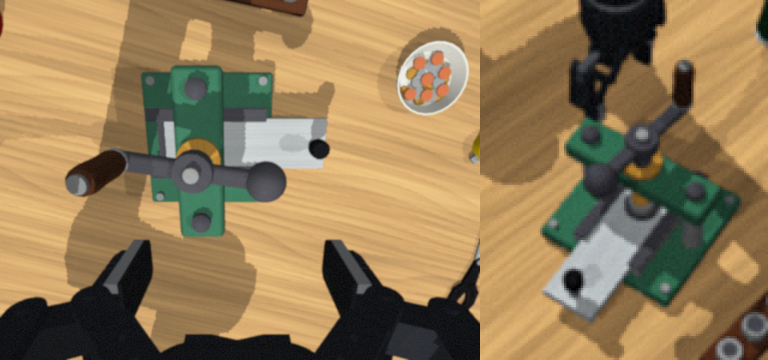

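The wrist view (x0.75) shows the sleeve nut top at (77,183), hub nut at (190,176), and bridge nuts at (195,86) and (202,220). The slide is in and the crank looks undisturbed.

Run:
```python
from h import *
P=ctrl.camera_params("wrist");P["cam_to_world"]=[[0.26949339157012975, -0.9142984848171798, -0.30237657409435326, 665.4020529091538], [-0.9630014888980115, -0.2562554371199887, -0.08343430545438957, 18.26939153479012], [-0.0012017821106710326, 0.3136740850109438, -0.9495299490338919, 470.20533305848306],[0,0,0,1]]
for n,uv,z in(("sleeve",(77,183),264),("hub",(190,176),202),("nutA",(195,86),148),("nutB",(202,220),148)):print(n,R@(atz("wrist",(uv[0]/.75,uv[1]/.75),z,P)-O))
st()
```

```text
sleeve [ 12.81230087  74.55123144 264.        ]
hub [ -0.22835855   1.79150417 202.        ]
nutA [ 80.52944085   1.14981083 148.        ]
nutB [-71.35857519  -1.04977435 148.        ]
t 5.5 press [  1.4 -46.3 327.2] F [-0.3  0.6  0.3] gap 85.1 xaxis 15.47
```

Call:
carry_out:
  steps:
    - [1, 0.005, -0.035, 0, 0]
    - [1, 0.01, -0.07, 0, 0]
    - [1, 0.01, -0.105, 0, 0]
    - [1, 0.01, -0.121, 0.02, 0]
    - [1, 0.01, -0.121, 0.045, 0]

```text
time: 5.92
tool_pos: [568.4, 114.9, 283.9]
tool_rot: [0.991, 0.135, 0.002, -0.0]
wrist_force: [0.2, 0.1, 0.2]
finger_gap: 85.2
```

Call:
carry_out:
  steps:
    - [1, 0, 0, 0.025, 0]
    - [1, 0, 0, 0.05, 0]
    - [1, 0, 0, 0.072, 0]
    - [1, 0, 0, 0.072, 0]
    - [1, 0, 0, 0.072, 0]

```text
time: 6.33
tool_pos: [566.9, 111.6, 209.5]
tool_rot: [0.991, 0.133, -0.002, -0.0]
wrist_force: [0.3, 0.3, 1.2]
finger_gap: 85.6
```

Run:
```python
from h import *;import cv2
st();a=ctrl.camera("wrist")[:,:,::-1];t=ctrl.camera("scene")[140:290,290:410,::-1]
cv2.imwrite("pics/w5.png",np.hstack([cv2.resize(a,(480,360)),cv2.resize(t,(288,360),interpolation=3)]))
```

```text
t 6.33 press [ 10.7  73.4 209.5] F [0.3 0.2 1.2] gap 85.6 xaxis 15.33
```

View pics/w5.png

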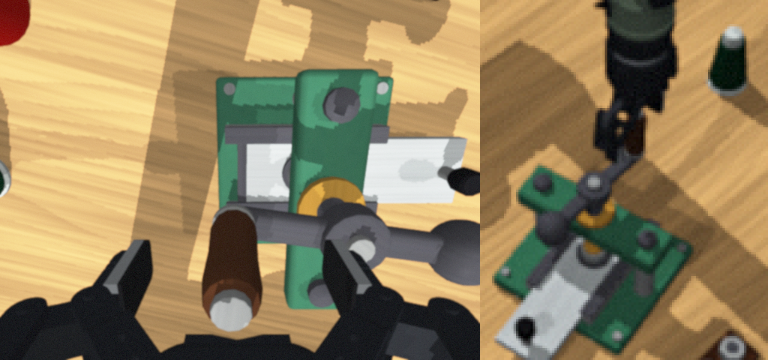

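The sleeve (nut at 232,310) sits centred between the open fingers. Closing.

Call:
carry_out:
  steps:
    - [0.5, 0, 0, 0, 0]
    - [0.4, 0, 0, 0, 0]
    - [0.3, 0, 0, 0, 0]
    - [0.2, 0, 0, 0, 0]
    - [0.1, 0, 0, 0, 0]

```text
time: 6.85
tool_pos: [567.5, 113.4, 211.2]
tool_rot: [0.991, 0.134, 0.0, -0.001]
wrist_force: [-2.4, 9.2, 9.0]
finger_gap: 25.6
```

Call:
carry_out:
  steps:
    - [0, 0, 0, 0, 0]
    - [0, 0, 0, 0, 0]
    - [0, 0, 0, 0, 0]
    - [0, 0, 0, 0, 0]
    - [0, 0, 0, 0, 0]

```text
time: 7.27
tool_pos: [567.6, 113.9, 211.3]
tool_rot: [0.991, 0.135, 0.001, -0.001]
wrist_force: [-1.8, 5.7, 5.6]
finger_gap: 24.5
```

Run:
```python
from h import *
st();print(R@ctrl.read_state()["torque"])
```

```text
t 7.27 press [ 12.1  75.4 211.3] F [-0.2  6.   5.6] gap 24.5 xaxis 15.48
[ 1.1 -0.2 -0. ]
```

```bash
cat >> h.py <<'E'
def plan(cmd,ths,C,z0=211.3,t0=80.8,r=75.):
    out=[]
    for t in ths:
        a=np.radians(t);p=np.array([C[0]+r*np.cos(a),C[1]+r*np.sin(a),z0-20*(t0-t)/360]);d=(p-cmd)/1000
        out.append([0,round(d[0],4),round(-d[1],4),round(-d[2],4),0])
    print(out,"end",p.round(1).tolist())
    return np.array([cmd[0]+out[-1][1]*1e3,cmd[1]-out[-1][2]*1e3,cmd[2]-out[-1][3]*1e3])
E
python3 - <<'E'
from h import *
plan(np.array([10.9,73.4,209.7]),[79,75,70,65,60],(0,1.1))
E
```

```text
[[0, np.float64(0.0034), np.float64(-0.0013), np.float64(-0.0015), 0], [0, np.float64(0.0085), np.float64(-0.0001), np.float64(-0.0013), 0], [0, np.float64(0.0148), np.float64(0.0018), np.float64(-0.001), 0], [0, np.float64(0.0208), np.float64(0.0043), np.float64(-0.0007), 0], [0, np.float64(0.0266), np.float64(0.0073), np.float64(-0.0004), 0]] end [37.5, 66.1, 210.1]
```

Call:
carry_out:
  steps:
    - [0, 0.0034, -0.0013, -0.0015, 0]
    - [0, 0.0085, -0.0001, -0.0013, 0]
    - [0, 0.0148, 0.0018, -0.001, 0]
    - [0, 0.0208, 0.0043, -0.0007, 0]
    - [0, 0.0266, 0.0073, -0.0004, 0]

```text
time: 7.68
tool_pos: [595.3, 112.2, 210.2]
tool_rot: [0.991, 0.134, -0.001, 0.001]
wrist_force: [-1.6, -2.5, -4.6]
finger_gap: 24.4
```

Run:
```python
from h import *
st()
c=np.array([37.5,66.1,210.1])
c=plan(c,[50,40,30,20,10],(0,1.1))
plan(c,[0,-10,-20,-30,-40],(0,1.1))
```

```text
t 7.68 press [ 38.3  66.4 210.2] F [-2.2 -2.  -4.6] gap 24.4 xaxis 15.41
[[0, np.float64(0.0107), np.float64(0.0075), np.float64(0.0005), 0], [0, np.float64(0.02), np.float64(0.0168), np.float64(0.0011), 0], [0, np.float64(0.0275), np.float64(0.0275), np.float64(0.0016), 0], [0, np.float64(0.033), np.float64(0.0393), np.float64(0.0022), 0], [0, np.float64(0.0364), np.float64(0.052), np.float64(0.0027), 0]] end [73.9, 14.1, 207.4]
[[0, np.float64(0.0011), np.float64(0.013), np.float64(0.0006), 0], [0, np.float64(-0.0), np.float64(0.026), np.float64(0.0011), 0], [0, np.float64(-0.0034), np.float64(0.0387), np.float64(0.0017), 0], [0, np.float64(-0.0089), np.float64(0.0505), np.float64(0.0023), 0], [0, np.float64(-0.0164), np.float64(0.0612), np.float64(0.0028), 0]] end [57.5, -47.1, 204.6]
```

Call:
carry_out:
  steps:
    - [0, 0.0107, 0.0075, 0.0005, 0]
    - [0, 0.02, 0.0168, 0.0011, 0]
    - [0, 0.0275, 0.0275, 0.0016, 0]
    - [0, 0.033, 0.0393, 0.0022, 0]
    - [0, 0.0364, 0.052, 0.0027, 0]

```text
time: 8.1
tool_pos: [644.0, 71.8, 207.5]
tool_rot: [0.991, 0.134, -0.001, -0.0]
wrist_force: [-3.1, 0.1, -5.0]
finger_gap: 24.1
```

Call:
carry_out:
  steps:
    - [0, 0.0011, 0.013, 0.0006, 0]
    - [0, 0, 0.026, 0.0011, 0]
    - [0, -0.0034, 0.0387, 0.0017, 0]
    - [0, -0.0089, 0.0505, 0.0023, 0]
    - [0, -0.0164, 0.0612, 0.0028, 0]

```text
time: 8.52
tool_pos: [644.1, 8.0, 204.8]
tool_rot: [0.991, 0.134, -0.0, -0.0]
wrist_force: [-1.4, 1.9, -10.2]
finger_gap: 24.4
```

Run:
```python
from h import *
np.set_printoptions(precision=1,suppress=True)
st();print(R@(np.array([0,0,0])))
c=np.array([57.5,-47.1,204.6])
for k in range(3):c=plan(c,[-40-50*k-10*j for j in range(1,6)],(0,1.1))
```

```text
t 8.52 press [ 57.7 -47.  204.8] F [ -0.9   2.2 -10.2] gap 24.4 xaxis 15.43
[0. 0. 0.]
[[0, np.float64(-0.0093), np.float64(0.0093), np.float64(0.0006), 0], [0, np.float64(-0.02), np.float64(0.0168), np.float64(0.0011), 0], [0, np.float64(-0.0318), np.float64(0.0223), np.float64(0.0017), 0], [0, np.float64(-0.0445), np.float64(0.0257), np.float64(0.0022), 0], [0, np.float64(-0.0575), np.float64(0.0268), np.float64(0.0028), 0]] end [0.0, -73.9, 201.8]
[[0, np.float64(-0.013), np.float64(-0.0011), np.float64(0.0005), 0], [0, np.float64(-0.0257), np.float64(-0.0045), np.float64(0.0011), 0], [0, np.float64(-0.0375), np.float64(-0.01), np.float64(0.0017), 0], [0, np.float64(-0.0482), np.float64(-0.0175), np.float64(0.0022), 0], [0, np.float64(-0.0575), np.float64(-0.0268), np.float64(0.0028), 0]] end [-57.5, -47.1, 199.0]
[[0, np.float64(-0.0075), np.float64(-0.0107), np.float64(0.0005), 0], [0, np.float64(-0.013), np.float64(-0.0225), np.float64(0.0011), 0], [0, np.float64(-0.0164), np.float64(-0.0352), np.float64(0.0016), 0], [0, np.float64(-0.0175), np.float64(-0.0482), np.float64(0.0022), 0], [0, np.float64(-0.0164), np.float64(-0.0612), np.float64(0.0027), 0]] end [-73.9, 14.1, 196.3]
```

Call:
carry_out:
  steps:
    - [0, -0.0093, 0.0093, 0.001, 0]
    - [0, -0.02, 0.0168, 0.0018, 0]
    - [0, -0.0318, 0.0223, 0.0027, 0]
    - [0, -0.0445, 0.0257, 0.0035, 0]
    - [0, -0.0575, 0.0268, 0.0043, 0]

```text
time: 8.93
tool_pos: [595.8, -32.9, 201.9]
tool_rot: [0.991, 0.134, 0.001, -0.0]
wrist_force: [0.9, 3.1, -5.7]
finger_gap: 24.6
```

Call:
carry_out:
  steps:
    - [0, -0.013, -0.0011, 0.0005, 0]
    - [0, -0.0257, -0.0045, 0.0011, 0]
    - [0, -0.0375, -0.01, 0.0017, 0]
    - [0, -0.0482, -0.0175, 0.0022, 0]
    - [0, -0.0575, -0.0268, 0.0028, 0]

```text
time: 9.35
tool_pos: [533.5, -22.1, 199.2]
tool_rot: [0.991, 0.134, 0.002, 0.0]
wrist_force: [3.5, 2.5, -9.0]
finger_gap: 23.9
```

Call:
carry_out:
  steps:
    - [0, -0.0075, -0.0107, 0.0005, 0]
    - [0, -0.013, -0.0225, 0.0011, 0]
    - [0, -0.0164, -0.0352, 0.0016, 0]
    - [0, -0.0175, -0.0482, 0.0022, 0]
    - [0, -0.0164, -0.0612, 0.0027, 0]

```text
time: 9.77
tool_pos: [501.3, 33.6, 196.3]
tool_rot: [0.991, 0.134, 0.001, 0.001]
wrist_force: [4.7, -0.4, -9.3]
finger_gap: 24.7
```

```bash
cat >> h.py <<'E'
def crank(C=(0,1.1)):
    s=ctrl.read_state();p=R@(s["tool_pos"]-O);f=R@s["wrist_force"];a=np.arctan2(p[1]-C[1],p[0]-C[0])
    rr=np.array([np.cos(a),np.sin(a)]);tt=np.array([-np.sin(a),np.cos(a)])
    # tangential: + = reaction resisting clockwise winding
    print("th %.1f r %.1f z %.1f tang %.2f rad %.2f Fz %.1f gap %.1f t %.2f"%(np.degrees(a),np.hypot(p[0]-C[0],p[1]-C[1]),p[2],f[:2]@tt,f[:2]@rr,f[2],s["finger_gap"],s["time"]))
E
python3 - <<'E'
from h import *
st();crank()
c=np.array([-73.9,14.1,194.8])
for k in range(2):c=plan(c,[-190-25*k-5*j for j in range(1,6)],(0,1.1),z0=209.8)
E
```

```text
t 9.77 press [-73.2  15.6 196.3] F [ 4.4 -1.6 -9.3] gap 24.7 xaxis 15.41
th 168.8 r 74.6 z 196.3 tang 0.76 rad -4.63 Fz -9.3 gap 24.7 t 9.77
[[0, np.float64(0.0015), np.float64(-0.0064), np.float64(0.0003), 0], [0, np.float64(0.0034), np.float64(-0.0127), np.float64(0.0006), 0], [0, np.float64(0.0059), np.float64(-0.0187), np.float64(0.0009), 0], [0, np.float64(0.0089), np.float64(-0.0245), np.float64(0.0012), 0], [0, np.float64(0.0125), np.float64(-0.03), np.float64(0.0014), 0]] end [-61.4, 44.1, 193.4]
[[0, np.float64(0.0039), np.float64(-0.0052), np.float64(0.0003), 0], [0, np.float64(0.0084), np.float64(-0.01), np.float64(0.0006), 0], [0, np.float64(0.0132), np.float64(-0.0145), np.float64(0.0009), 0], [0, np.float64(0.0184), np.float64(-0.0184), np.float64(0.0011), 0], [0, np.float64(0.0239), np.float64(-0.022), np.float64(0.0014), 0]] end [-37.5, 66.1, 192.0]
```

Call:
carry_out:
  steps:
    - [0, 0.0015, -0.0064, 0.0004, 0]
    - [0, 0.0034, -0.0127, 0.0008, 0]
    - [0, 0.0059, -0.0187, 0.0013, 0]
    - [0, 0.0089, -0.0245, 0.0017, 0]
    - [0, 0.0125, -0.03, 0.002, 0]

```text
time: 10.18
tool_pos: [506.0, 66.1, 194.7]
tool_rot: [0.991, 0.134, 0.001, -0.0]
wrist_force: [-1.6, 0.6, 5.0]
finger_gap: 24.4
```

```bash
python3 -c "
from h import *
crank()"
```

```text
th 143.4 r 74.8 z 194.7 tang 0.02 rad 1.68 Fz 5.0 gap 24.4 t 10.18
```

Call:
carry_out:
  steps:
    - [0, 0.0039, -0.0052, 0.0003, 0]
    - [0, 0.0084, -0.01, 0.0005, 0]
    - [0, 0.0132, -0.0145, 0.0007, 0]
    - [0, 0.0184, -0.0184, 0.0009, 0]
    - [0, 0.0239, -0.022, 0.001, 0]

```text
time: 10.6
tool_pos: [523.8, 93.4, 193.3]
tool_rot: [0.991, 0.134, 0.001, 0.0]
wrist_force: [0.6, -0.4, 3.2]
finger_gap: 24.2
```

Run:
```python
from h import *
crank();crank((.5,.5))
c=np.array([-37.5,66.1,191.8])
for k in range(2):c=plan(c,[-240-20*k-4*j for j in range(1,6)],(0,1.1),z0=209.6)
```

```text
th 118.3 r 75.2 z 193.3 tang -0.15 rad -0.77 Fz 3.2 gap 24.2 t 10.60
th 118.4 r 76.0 z 193.3 tang -0.15 rad -0.77 Fz 3.2 gap 24.2 t 10.60
[[0, np.float64(0.0046), np.float64(-0.0024), np.float64(0.0002), 0], [0, np.float64(0.0094), np.float64(-0.0045), np.float64(0.0005), 0], [0, np.float64(0.0143), np.float64(-0.0063), np.float64(0.0007), 0], [0, np.float64(0.0194), np.float64(-0.0078), np.float64(0.0009), 0], [0, np.float64(0.0245), np.float64(-0.0089), np.float64(0.0011), 0]] end [-13.0, 75.0, 190.7]
[[0, np.float64(0.0052), np.float64(-0.0007), np.float64(0.0003), 0], [0, np.float64(0.0104), np.float64(-0.0011), np.float64(0.0005), 0], [0, np.float64(0.0156), np.float64(-0.0011), np.float64(0.0007), 0], [0, np.float64(0.0208), np.float64(-0.0007), np.float64(0.0009), 0], [0, np.float64(0.026), np.float64(0.0), np.float64(0.0011), 0]] end [13.0, 75.0, 189.6]
```

Call:
carry_out:
  steps:
    - [0, 0.0046, -0.0024, 0.0002, 0]
    - [0, 0.0094, -0.0045, 0.0005, 0]
    - [0, 0.0143, -0.0063, 0.0007, 0]
    - [0, 0.0194, -0.0078, 0.0009, 0]
    - [0, 0.0245, -0.0089, 0.0011, 0]

```text
time: 11.02
tool_pos: [544.7, 107.8, 192.2]
tool_rot: [0.991, 0.134, 0.0, 0.001]
wrist_force: [-1.4, -2.0, 7.0]
finger_gap: 24.2
```

```bash
python3 -c "
from h import *
crank()"
```

```text
th 98.9 r 75.4 z 192.2 tang 2.06 rad -1.26 Fz 7.0 gap 24.2 t 11.02
```

Call:
carry_out:
  steps:
    - [0, 0.0052, -0.0007, 0, 0]
    - [0, 0.0104, -0.0011, 0, 0]
    - [0, 0.0156, -0.0011, 0, 0]
    - [0, 0.0208, -0.0007, 0.0002, 0]
    - [0, 0.026, 0, 0.0003, 0]

```text
time: 11.43
tool_pos: [569.2, 114.5, 191.1]
tool_rot: [0.991, 0.134, -0.0, 0.001]
wrist_force: [-2.2, -4.3, 3.4]
finger_gap: 24.3
```

Run:
```python
from h import *
crank()
c=np.array([13,75.0,190.4])
for k in range(3):c=plan(c,[-280-10*k-2*j for j in range(1,6)],(0,1.1),z0=210.4)
```

```text
th 79.5 r 75.7 z 191.1 tang 2.56 rad -4.09 Fz 3.4 gap 24.3 t 11.43
[[0, np.float64(0.0026), np.float64(0.0005), np.float64(0.0002), 0], [0, np.float64(0.0051), np.float64(0.0011), np.float64(0.0003), 0], [0, np.float64(0.0077), np.float64(0.0018), np.float64(0.0004), 0], [0, np.float64(0.0102), np.float64(0.0026), np.float64(0.0005), 0], [0, np.float64(0.0127), np.float64(0.0034), np.float64(0.0006), 0]] end [25.7, 71.6, 189.8]
[[0, np.float64(0.0024), np.float64(0.001), np.float64(0.0001), 0], [0, np.float64(0.0048), np.float64(0.002), np.float64(0.0002), 0], [0, np.float64(0.0072), np.float64(0.0031), np.float64(0.0003), 0], [0, np.float64(0.0095), np.float64(0.0043), np.float64(0.0004), 0], [0, np.float64(0.0118), np.float64(0.0055), np.float64(0.0006), 0]] end [37.5, 66.1, 189.2]
[[0, np.float64(0.0022), np.float64(0.0014), np.float64(0.0001), 0], [0, np.float64(0.0044), np.float64(0.0028), np.float64(0.0002), 0], [0, np.float64(0.0066), np.float64(0.0043), np.float64(0.0003), 0], [0, np.float64(0.0087), np.float64(0.0059), np.float64(0.0004), 0], [0, np.float64(0.0107), np.float64(0.0075), np.float64(0.0005), 0]] end [48.2, 58.6, 188.7]
```

Call:
carry_out:
  steps:
    - [0, 0.0026, 0.0005, 0.0002, 0]
    - [0, 0.0051, 0.0011, 0.0003, 0]
    - [0, 0.0077, 0.0018, 0.0004, 0]
    - [0, 0.0102, 0.0026, 0.0005, 0]
    - [0, 0.0127, 0.0034, 0.0006, 0]

```text
time: 11.85
tool_pos: [581.9, 114.7, 190.6]
tool_rot: [0.991, 0.134, -0.001, 0.0]
wrist_force: [-2.5, -5.1, 3.7]
finger_gap: 24.4
```

```bash
python3 -c "
from h import *
crank()"
```

```text
th 70.0 r 75.9 z 190.6 tang 2.10 rad -5.27 Fz 3.7 gap 24.4 t 11.85
```

Call:
carry_out:
  steps:
    - [0, 0.0024, 0.001, 0.0001, 0]
    - [0, 0.0048, 0.002, 0.0002, 0]
    - [0, 0.0072, 0.0031, 0.0003, 0]
    - [0, 0.0082, 0.0036, 0.0004, 0]
    - [0, 0.0095, 0.0043, 0.0005, 0]

```text
time: 12.27
tool_pos: [592.0, 113.2, 190.1]
tool_rot: [0.991, 0.134, -0.001, 0.0]
wrist_force: [-3.0, -4.0, 4.6]
finger_gap: 24.3
```

Run:
```python
from h import *
crank()
c=np.array([35.2,67.3,189.3])
for k in range(4):c=plan(c,[-298-6*k-1.2*j for j in range(1,6)],(0,1.1),z0=210.4)
```

```text
th 62.2 r 75.9 z 190.1 tang 2.11 rad -4.57 Fz 4.6 gap 24.3 t 12.27
[[0, np.float64(0.0014), np.float64(0.0007), np.float64(0.0), 0], [0, np.float64(0.0028), np.float64(0.0015), np.float64(0.0001), 0], [0, np.float64(0.0041), np.float64(0.0023), np.float64(0.0001), 0], [0, np.float64(0.0054), np.float64(0.0032), np.float64(0.0002), 0], [0, np.float64(0.0067), np.float64(0.004), np.float64(0.0003), 0]] end [41.9, 63.3, 189.0]
[[0, np.float64(0.0013), np.float64(0.0009), np.float64(0.0), 0], [0, np.float64(0.0026), np.float64(0.0018), np.float64(0.0001), 0], [0, np.float64(0.0039), np.float64(0.0028), np.float64(0.0002), 0], [0, np.float64(0.0051), np.float64(0.0037), np.float64(0.0002), 0], [0, np.float64(0.0063), np.float64(0.0047), np.float64(0.0003), 0]] end [48.2, 58.6, 188.7]
[[0, np.float64(0.0012), np.float64(0.0011), np.float64(0.0001), 0], [0, np.float64(0.0024), np.float64(0.0021), np.float64(0.0001), 0], [0, np.float64(0.0035), np.float64(0.0032), np.float64(0.0002), 0], [0, np.float64(0.0046), np.float64(0.0043), np.float64(0.0003), 0], [0, np.float64(0.0058), np.float64(0.0054), np.float64(0.0003), 0]] end [54.0, 53.2, 188.4]
[[0, np.float64(0.001), np.float64(0.0011), np.float64(0.0001), 0], [0, np.float64(0.0021), np.float64(0.0023), np.float64(0.0002), 0], [0, np.float64(0.0031), np.float64(0.0035), np.float64(0.0002), 0], [0, np.float64(0.0041), np.float64(0.0047), np.float64(0.0003), 0], [0, np.float64(0.0051), np.float64(0.0059), np.float64(0.0004), 0]] end [59.1, 47.3, 188.0]
```

Call:
carry_out:
  steps:
    - [0, 0.0014, 0.0007, 0, 0]
    - [0, 0.0028, 0.0015, 0.0001, 0]
    - [0, 0.0041, 0.0023, 0.0001, 0]
    - [0, 0.0054, 0.0032, 0.0002, 0]
    - [0, 0.0067, 0.004, 0.0003, 0]

```text
time: 12.68
tool_pos: [599.3, 111.2, 189.8]
tool_rot: [0.991, 0.134, -0.001, 0.0]
wrist_force: [-4.3, -2.8, 4.2]
finger_gap: 24.1
```

```bash
python3 -c "
from h import *
crank()"
```

```text
th 56.5 r 75.9 z 189.8 tang 3.23 rad -4.04 Fz 4.2 gap 24.1 t 12.68
```

Call:
carry_out:
  steps:
    - [0, 0.0013, 0.0009, 0, 0]
    - [0, 0.0026, 0.0018, 0.0001, 0]
    - [0, 0.0039, 0.0028, 0.0002, 0]
    - [0, 0.0044, 0.0031, 0.0002, 0]
    - [0, 0.0044, 0.0031, 0.0002, 0]

```text
time: 13.1
tool_pos: [604.1, 109.5, 189.6]
tool_rot: [0.991, 0.134, -0.001, -0.0]
wrist_force: [-4.7, -3.4, 5.2]
finger_gap: 24.6
```

```bash
python3 -c "
from h import *
crank()"
```

```text
th 52.6 r 75.9 z 189.6 tang 3.09 rad -4.96 Fz 5.2 gap 24.6 t 13.10
```

Call:
carry_out:
  steps:
    - [0, 0.001, 0.0008, 0, 0]
    - [0, 0.002, 0.0017, 0.0001, 0]
    - [0, 0.003, 0.0026, 0.0001, 0]
    - [0, 0.0039, 0.0034, 0.0002, 0]
    - [0, 0.0039, 0.0034, 0.0002, 0]

```text
time: 13.52
tool_pos: [608.5, 107.6, 189.4]
tool_rot: [0.991, 0.134, -0.001, -0.0]
wrist_force: [-4.8, -3.2, 6.2]
finger_gap: 23.9
```

```bash
python3 -c "
from h import *
crank()"
```

```text
th 49.0 r 75.9 z 189.4 tang 2.97 rad -5.02 Fz 6.2 gap 23.9 t 13.52
```

Call:
carry_out:
  steps:
    - [0, 0.0012, 0.0011, 0, 0]
    - [0, 0.0024, 0.0023, 0.0001, 0]
    - [0, 0.0036, 0.0035, 0.0002, 0]
    - [0, 0.0047, 0.0046, 0.0002, 0]
    - [0, 0.0047, 0.0046, 0.0002, 0]

```text
time: 13.93
tool_pos: [613.8, 104.7, 189.1]
tool_rot: [0.991, 0.135, -0.002, -0.001]
wrist_force: [-5.8, -0.7, 5.5]
finger_gap: 24.1
```

```bash
python3 -c "
from h import *
crank()"
```

```text
th 44.5 r 75.9 z 189.1 tang 4.69 rad -3.56 Fz 5.5 gap 24.1 t 13.93
```

Call:
carry_out:
  steps:
    - [0, 0.0009, 0.001, 0, 0]
    - [0, 0.0018, 0.002, 0, 0]
    - [0, 0.0026, 0.0029, 0.0001, 0]
    - [0, 0.0026, 0.0029, 0.0001, 0]
    - [0, 0.0026, 0.0029, 0.0001, 0]

```text
time: 14.35
tool_pos: [616.7, 103.0, 189.0]
tool_rot: [0.991, 0.135, -0.002, -0.001]
wrist_force: [-6.2, -1.5, 5.7]
finger_gap: 23.8
```

```bash
python3 -c "
from h import *
crank()"
```

```text
th 41.9 r 75.9 z 189.0 tang 4.43 rad -4.64 Fz 5.7 gap 23.8 t 14.35
```

Call:
carry_out:
  steps:
    - [0, 0.0008, 0.001, 0, 0]
    - [0, 0.0017, 0.0021, 0, 0]
    - [0, 0.0025, 0.0031, 0.0001, 0]
    - [0, 0.0025, 0.0031, 0.0001, 0]
    - [0, 0.0025, 0.0031, 0.0001, 0]

```text
time: 14.77
tool_pos: [619.7, 100.9, 188.8]
tool_rot: [0.991, 0.135, -0.002, -0.001]
wrist_force: [-7.7, -0.8, 6.8]
finger_gap: 24.3
```

```bash
python3 -c "
from h import *
crank()"
```

```text
th 39.2 r 75.9 z 188.8 tang 5.78 rad -5.15 Fz 6.8 gap 24.3 t 14.77
```

Call:
carry_out:
  steps:
    - [0, 0.0008, 0.0011, 0, 0]
    - [0, 0.0015, 0.0021, 0, 0]
    - [0, 0.0023, 0.0032, 0.0001, 0]
    - [0, 0.0023, 0.0032, 0.0001, 0]
    - [0, 0.0023, 0.0032, 0.0001, 0]

```text
time: 15.18
tool_pos: [622.6, 98.8, 188.7]
tool_rot: [0.991, 0.135, -0.002, -0.002]
wrist_force: [-7.5, 1.0, 6.0]
finger_gap: 24.4
```

```bash
python3 -c "
from h import *
crank()"
```

```text
th 36.5 r 75.9 z 188.7 tang 6.56 rad -3.83 Fz 6.0 gap 24.4 t 15.18
```

Call:
carry_out:
  steps:
    - [0, 0.0007, 0.0011, 0, 0]
    - [0, 0.0014, 0.0022, 0, 0]
    - [0, 0.0021, 0.0033, 0.0001, 0]
    - [0, 0.0021, 0.0033, 0.0001, 0]
    - [0, 0.0021, 0.0033, 0.0001, 0]

```text
time: 15.6
tool_pos: [625.3, 96.6, 188.5]
tool_rot: [0.991, 0.135, -0.002, -0.002]
wrist_force: [-8.3, 2.4, 6.4]
finger_gap: 24.0
```

```bash
python3 -c "
from h import *
crank()"
```

```text
th 33.8 r 75.9 z 188.5 tang 7.86 rad -3.61 Fz 6.4 gap 24.0 t 15.60
```

Call:
carry_out:
  steps:
    - [0, 0.0006, 0.0011, 0, 0]
    - [0, 0.0013, 0.0022, 0, 0]
    - [0, 0.0019, 0.0034, 0.0001, 0]
    - [0, 0.0019, 0.0034, 0.0001, 0]
    - [0, 0.0019, 0.0034, 0.0001, 0]

```text
time: 16.02
tool_pos: [627.9, 94.2, 188.4]
tool_rot: [0.991, 0.135, -0.002, -0.003]
wrist_force: [-8.6, 3.9, 7.1]
finger_gap: 24.4
```

```bash
python3 -c "
from h import *
crank()"
```

```text
th 31.2 r 75.9 z 188.4 tang 8.91 rad -3.08 Fz 7.1 gap 24.4 t 16.02
```

Call:
carry_out:
  steps:
    - [0, 0.0005, 0.001, 0, 0]
    - [0, 0.001, 0.002, 0, 0]
    - [0, 0.0015, 0.0029, 0, 0]
    - [0, 0.0015, 0.0029, 0, 0]
    - [0, 0.0015, 0.0029, 0, 0]

```text
time: 16.43
tool_pos: [629.9, 92.2, 188.3]
tool_rot: [0.991, 0.135, -0.002, -0.003]
wrist_force: [-8.4, 3.9, 6.1]
finger_gap: 24.1
```

Run:
```python
from h import *;import cv2
crank()
a=ctrl.camera("scene")[170:290,280:390,::-1];b=ctrl.camera("wrist")[:,:,::-1]
crank();cv2.imwrite("pics/c6.png",np.hstack([cv2.resize(b,(420,315)),cv2.resize(a,(289,315),interpolation=3)]))
c=np.array([67.7,33.4,187.6])
c=plan(c,[29,34,40,48,56],(0,1.1),z0=209.9);c=plan(c,[64,73,82,91,100],(0,1.1),z0=209.9)
c=plan(c,[109,118,127,136,145],(0,1.1),z0=209.9)
```

```text
th 29.0 r 75.9 z 188.3 tang 8.61 rad -3.27 Fz 6.1 gap 24.1 t 16.43
th 29.0 r 75.9 z 188.3 tang 9.19 rad -4.08 Fz 7.3 gap 24.2 t 16.53
[[0, np.float64(-0.0021), np.float64(-0.0041), np.float64(-0.0194), 0], [0, np.float64(-0.0055), np.float64(-0.0096), np.float64(-0.0197), 0], [0, np.float64(-0.0102), np.float64(-0.0159), np.float64(-0.02), 0], [0, np.float64(-0.0175), np.float64(-0.0234), np.float64(-0.0205), 0], [0, np.float64(-0.0258), np.float64(-0.0299), np.float64(-0.0209), 0]] end [41.9, 63.3, 208.5]
[[0, np.float64(-0.009), np.float64(-0.0052), np.float64(-0.0005), 0], [0, np.float64(-0.02), np.float64(-0.0095), np.float64(-0.001), 0], [0, np.float64(-0.0315), np.float64(-0.0121), np.float64(-0.0015), 0], [0, np.float64(-0.0432), np.float64(-0.0128), np.float64(-0.002), 0], [0, np.float64(-0.0549), np.float64(-0.0117), np.float64(-0.0025), 0]] end [-13.0, 75.0, 211.0]
[[0, np.float64(-0.0114), np.float64(0.003), np.float64(-0.0005), 0], [0, np.float64(-0.0222), np.float64(0.0077), np.float64(-0.001), 0], [0, np.float64(-0.0321), np.float64(0.014), np.float64(-0.0015), 0], [0, np.float64(-0.041), np.float64(0.0218), np.float64(-0.002), 0], [0, np.float64(-0.0484), np.float64(0.0309), np.float64(-0.0025), 0]] end [-61.4, 44.1, 213.5]
```

View pics/c6.png

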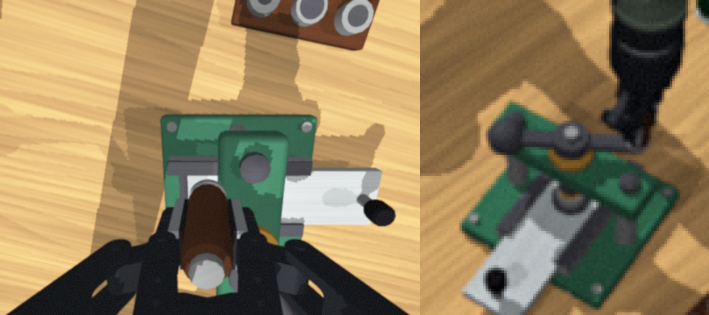

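Solid at about 9 N at the grip for over 0.5 s (roughly 200–240 N at the punch), with the slide still in. Now winding up.

Run:
```python
from h import *
c=np.array([67.7,33.4,187.6]);t=-334.5
seq=[[3,6,10,15,21]]+[[21+10*j+50*k for j in range(1,6)] for k in range(7)]
for s in seq:c=plan(c,[t+x for x in s],(0.2,1.3),z0=210.7,r=75.2)
```

```text
[[0, np.float64(-0.0014), np.float64(-0.0038), np.float64(-0.0002), 0], [0, np.float64(-0.0034), np.float64(-0.0072), np.float64(-0.0004), 0], [0, np.float64(-0.0063), np.float64(-0.0116), np.float64(-0.0006), 0], [0, np.float64(-0.0103), np.float64(-0.0167), np.float64(-0.0009), 0], [0, np.float64(-0.0157), np.float64(-0.0224), np.float64(-0.0012), 0]] end [52.0, 55.8, 188.8]
[[0, np.float64(-0.0103), np.float64(-0.0082), np.float64(-0.0006), 0], [0, np.float64(-0.0218), np.float64(-0.0145), np.float64(-0.0011), 0], [0, np.float64(-0.0342), np.float64(-0.0186), np.float64(-0.0017), 0], [0, np.float64(-0.0472), np.float64(-0.0206), np.float64(-0.0022), 0], [0, np.float64(-0.0603), np.float64(-0.0202), np.float64(-0.0028), 0]] end [-8.3, 76.0, 191.6]
[[0, np.float64(-0.0129), np.float64(0.0026), np.float64(-0.0005), 0], [0, np.float64(-0.0251), np.float64(0.0074), np.float64(-0.0011), 0], [0, np.float64(-0.0362), np.float64(0.0142), np.float64(-0.0016), 0], [0, np.float64(-0.046), np.float64(0.0229), np.float64(-0.0022), 0], [0, np.float64(-0.0542), np.float64(0.0332), np.float64(-0.0
[... 1202 characters left out ...]
float64(-0.0005), 0], [0, np.float64(0.0209), np.float64(-0.0155), np.float64(-0.0011), 0], [0, np.float64(0.0291), np.float64(-0.0258), np.float64(-0.0016), 0], [0, np.float64(0.0354), np.float64(-0.0373), np.float64(-0.0022), 0], [0, np.float64(0.0395), np.float64(-0.0497), np.float64(-0.0028), 0]] end [73.3, -16.3, 205.5]
[[0, np.float64(0.002), np.float64(-0.013), np.float64(-0.0005), 0], [0, np.float64(0.0016), np.float64(-0.0261), np.float64(-0.0011), 0], [0, np.float64(-0.001), np.float64(-0.039), np.float64(-0.0016), 0], [0, np.float64(-0.0058), np.float64(-0.0512), np.float64(-0.0022), 0], [0, np.float64(-0.0126), np.float64(-0.0623), np.float64(-0.0027), 0]] end [60.7, 46.0, 208.2]
```

Call:
carry_out:
  steps:
    - [0, -0.0014, -0.0038, -0.0002, 0]
    - [0, -0.0034, -0.0072, -0.0004, 0]
    - [0, -0.0063, -0.0116, -0.0006, 0]
    - [0, -0.0103, -0.0167, -0.0009, 0]
    - [0, -0.0157, -0.0224, -0.0012, 0]

```text
time: 16.95
tool_pos: [610.5, 106.6, 189.3]
tool_rot: [0.991, 0.134, -0.001, 0.0]
wrist_force: [-3.7, -5.1, 2.5]
finger_gap: 23.9
```

Call:
carry_out:
  steps:
    - [0, -0.0103, -0.0082, -0.0006, 0]
    - [0, -0.0218, -0.0145, -0.0011, 0]
    - [0, -0.0342, -0.0186, -0.0017, 0]
    - [0, -0.0472, -0.0206, -0.0022, 0]
    - [0, -0.0603, -0.0202, -0.0028, 0]

```text
time: 17.37
tool_pos: [548.6, 109.7, 192.1]
tool_rot: [0.991, 0.134, 0.001, 0.001]
wrist_force: [5.8, -7.1, -4.6]
finger_gap: 24.1
```

Call:
carry_out:
  steps:
    - [0, -0.0129, 0.0026, -0.0005, 0]
    - [0, -0.0251, 0.0074, -0.0011, 0]
    - [0, -0.0362, 0.0142, -0.0016, 0]
    - [0, -0.046, 0.0229, -0.0022, 0]
    - [0, -0.0542, 0.0332, -0.0028, 0]

```text
time: 17.78
tool_pos: [505.1, 64.2, 195.0]
tool_rot: [0.991, 0.135, 0.001, -0.001]
wrist_force: [6.8, -0.1, -10.3]
finger_gap: 24.3
```

```bash
python3 -c "
from h import *
crank()"
```

```text
th 145.0 r 75.0 z 195.0 tang -2.17 rad -6.49 Fz -10.3 gap 24.3 t 17.78
```

Call:
carry_out:
  steps:
    - [0, -0.0063, 0.0115, -0.0005, 0]
    - [0, -0.0104, 0.0239, -0.0011, 0]
    - [0, -0.0124, 0.0369, -0.0016, 0]
    - [0, -0.012, 0.05, -0.0022, 0]
    - [0, -0.0094, 0.0629, -0.0027, 0]

```text
time: 18.2
tool_pos: [511.9, 0.7, 197.7]
tool_rot: [0.991, 0.134, -0.001, -0.001]
wrist_force: [2.4, 3.0, -7.2]
finger_gap: 24.3
```

Call:
carry_out:
  steps:
    - [0, 0.0048, 0.0122, -0.0006, 0]
    - [0, 0.0116, 0.0233, -0.0011, 0]
    - [0, 0.0203, 0.0331, -0.0017, 0]
    - [0, 0.0306, 0.0413, -0.0022, 0]
    - [0, 0.0421, 0.0476, -0.0028, 0]

```text
time: 18.62
tool_pos: [565.7, -34.7, 200.6]
tool_rot: [0.991, 0.134, -0.001, -0.001]
wrist_force: [-2.4, 2.1, -4.0]
finger_gap: 24.4
```

Call:
carry_out:
  steps:
    - [0, 0.0124, 0.0041, -0.0006, 0]
    - [0, 0.0254, 0.0061, -0.0011, 0]
    - [0, 0.0385, 0.0057, -0.0017, 0]
    - [0, 0.0514, 0.0031, -0.0022, 0]
    - [0, 0.0636, -0.0017, -0.0028, 0]

```text
time: 19.03
tool_pos: [626.5, -16.0, 203.3]
tool_rot: [0.991, 0.134, -0.002, -0.0]
wrist_force: [-3.9, 0.5, -1.5]
finger_gap: 24.2
```

Call:
carry_out:
  steps:
    - [0, 0.0111, -0.0068, -0.0005, 0]
    - [0, 0.0209, -0.0155, -0.0011, 0]
    - [0, 0.0291, -0.0258, -0.0016, 0]
    - [0, 0.0354, -0.0373, -0.0022, 0]
    - [0, 0.0395, -0.0497, -0.0028, 0]

```text
time: 19.45
tool_pos: [651.1, 43.7, 206.2]
tool_rot: [0.991, 0.134, -0.001, 0.0]
wrist_force: [-4.3, -1.9, -4.0]
finger_gap: 24.5
```

Call:
carry_out:
  steps:
    - [0, 0.002, -0.013, -0.0005, 0]
    - [0, 0.0016, -0.0261, -0.0011, 0]
    - [0, -0.001, -0.039, -0.0016, 0]
    - [0, -0.0058, -0.0512, -0.0022, 0]
    - [0, -0.0126, -0.0623, -0.0027, 0]

```text
time: 19.87
tool_pos: [621.4, 99.7, 208.9]
tool_rot: [0.991, 0.134, -0.001, 0.002]
wrist_force: [-2.9, -8.5, -5.6]
finger_gap: 24.3
```

Call:
carry_out:
  steps:
    - [0, 0, 0, 0, 0]
    - [0, 0, 0, 0, 0]
    - [0, 0, 0, 0, 0]
    - [0, 0, 0, 0, 0]
    - [0, 0, 0, 0, 0]

```text
time: 20.28
tool_pos: [621.2, 99.7, 209.0]
tool_rot: [0.991, 0.134, -0.001, 0.001]
wrist_force: [-3.9, -4.4, -4.7]
finger_gap: 24.4
```

```bash
python3 -c "
from h import *
crank();st()"
```

```text
th 37.7 r 75.9 z 209.0 tang 0.46 rad -5.84 Fz -4.7 gap 24.4 t 20.28
t 20.28 press [ 60.   47.5 209. ] F [-4.9 -3.2 -4.7] gap 24.4 xaxis 15.44
```

Call:
carry_out:
  steps:
    - [0, -0.0008, 0.0006, 0.001, 0]
    - [0, -0.0016, 0.0012, 0.0015, 0]
    - [0, -0.0016, 0.0012, 0.0015, 0]
    - [0, -0.0016, 0.0012, 0.0015, 0]
    - [0, -0.0016, 0.0012, 0.0015, 0]

```text
time: 20.7
tool_pos: [622.3, 98.8, 208.9]
tool_rot: [0.991, 0.134, 0.001, -0.0]
wrist_force: [-1.1, -0.9, 1.7]
finger_gap: 24.0
```

```bash
python3 -c "
from h import *
crank()"
```

```text
th 36.6 r 75.7 z 208.9 tang 0.30 rad -1.32 Fz 1.7 gap 24.0 t 20.70
```

Unloaded. Releasing the grip.

Call:
carry_out:
  steps:
    - [0.4, 0, 0, 0, 0]
    - [0.6, 0, 0, 0, 0]
    - [0.9, 0, 0, 0, 0]
    - [1, 0, 0, 0, 0]
    - [1, 0, 0, 0, 0]

```text
time: 21.12
tool_pos: [621.7, 98.2, 208.0]
tool_rot: [0.991, 0.134, 0.0, -0.0]
wrist_force: [0.2, -0.1, 0.7]
finger_gap: 80.4
```

Call:
carry_out:
  steps:
    - [1, 0, 0, 0, 0]
    - [1, 0, 0, 0, 0]
    - [1, 0, 0, 0, 0]
    - [1, 0, 0, -0.03, 0]
    - [1, 0, 0, -0.07, 0]

```text
time: 21.53
tool_pos: [619.0, 98.0, 274.7]
tool_rot: [0.991, 0.134, -0.004, -0.0]
wrist_force: [1.2, 0.6, -0.2]
finger_gap: 85.2
```

Call:
carry_out:
  steps:
    - [1, 0, 0, -0.04, 0]
    - [1, 0, 0, -0.06, 0]
    - [1, -0.03, -0.03, -0.06, 0]
    - [1, -0.06, -0.06, -0.06, 0]
    - [1, -0.06, -0.06, -0.06, 0]

```text
time: 21.95
tool_pos: [541.7, 142.6, 338.1]
tool_rot: [0.991, 0.136, -0.002, -0.001]
wrist_force: [-0.2, 0.2, -0.9]
finger_gap: 85.3
```

Run:
```python
from h import *;import cv2
st();a=ctrl.camera("scene")[170:310,280:390,::-1];b=ctrl.camera("wrist")[:,:,::-1]
cv2.imwrite("pics/c7.png",np.hstack([cv2.resize(b,(400,300)),cv2.resize(a,(385,490),interpolation=3)[:300] if 0 else cv2.resize(a,(236,300),interpolation=3)]))
```

```text
t 21.95 press [ -5.3 109.9 338.1] F [-0.1  0.3 -0.9] gap 85.3 xaxis 15.63
```

View pics/c7.png

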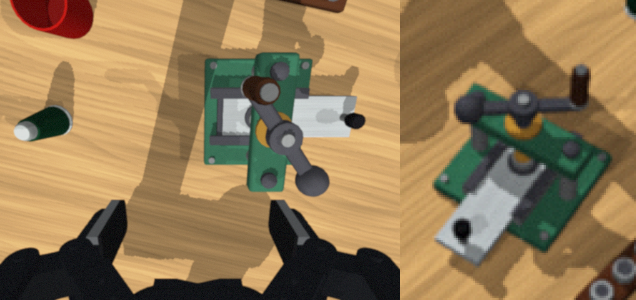

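The crank stands released with its handle at (265,90) and the slide is in with its knob at (355,120). The spindle is raised and the gripper is clear. Handing in.

```bash
python3 -c "
from workcell import ctrl
print(ctrl.job_done())"
```

```text
the job is handed in; nothing more can be done
None
```

I pushed the die slide home, wound the punch down on the button until it came up solid, wound it back up about one turn, and handed the job in at about 22 s. `job_done` gave no verdict.

- **Slide:** I pushed the knob with closed fingers until it stopped. The push peaked at about 49 N, harder than it needed to be. The limit is 40 N for the arm or gripper body; the torque reading put the contact at the fingertips. The die moved from about y = -42 mm to about -4 mm in the press frame. That means it had started about 20 mm in, and it is home within measuring error.
- **Pressing:** I held the sleeve the whole time the crank turned. The grip force was about 2–3 N while the button closed, then climbed to about 9 N, which is about 200–240 N at the punch. It stayed above 5 N for over 1.5 s. The climb was gentler than the stated stiffness (about 0.45 N per degree against 1.2), and the last 2° added hardly any force. I put this down to the sleeve tilting in the pads. I did not see the closed button directly.
- **Winding back:** I turned the crank up about 369°, raising the punch about 20 mm, then took the load off the grip before letting go.
- **Last look:** The slide was still in, the crank looked released, and the gripper was clear with about 0 N on it. No bystander in view had visibly moved, but I did not measure their positions.

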